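Clamp the specimen jar with the fold-out crank

TASK

Swing the folded crank handle fully up, then use it to crank clockwise (seen from above) until the jar is held firmly between the two jaws. The jaws meet the jar at a place nobody has measured, so go by feel: stop once the handle has clearly stiffened, aiming for a squeeze of about 20 N, and neither crush nor touch the jar. Then let the clamp stay tight, fold the handle fully down again, let go, and leave the things standing round the clamp where they are.

Things in the scene. Friction and masses are not known exactly. Their poses are not given: they have to be found in the camera images.
- clamp_base: Fixed grey base, 12 mm thick: a 100 mm disc and a tongue 82 mm wide with two rails; origin on the bench under the crank axis, z up. The tongue reaches 205 mm along its -y axis, where the two jaws and the jar stand (all lower than 70 mm). A round grey turret, 84 mm across, top 70 mm above the bench, carries the crank over the origin.
- crank_hub (a point): Point on the upright crank axis, 106 mm above the bench, level with the fold pivot of the handle. The 24 mm steel hub below it ends at 92 mm. Mind the fixed furniture: a clear tank 285 mm high stands to the left between robot and clamp, its wall 240 mm from the base axis and its corner at about x 0.37, y 0.20; swing the arm high past it.
- handle_pivot (a point): Fold pivot of the handle at the outer end of the crank arm, 65 mm from the crank axis, 106 mm above the bench; it goes round with the crank. The arm is a steel bar 12 mm wide, its top 92 mm above the bench; at the pivot a steel fork 21 mm wide rises to 112 mm. The pivot's axis is level and square to the arm.
- handle_grip (a point): Point on the centre line of the black handle, 42 mm from the fold pivot. The handle is a sleeve of 18 mm diameter, reaching from 12 to 62 mm from the pivot, that spins freely on its rod (the wrist need not turn in cranking). Folded, it lies level over the arm, pointing from pivot to hub, its centre line 14 mm above arm and hub; fingers can straddle both. Swung out, it stands upright on the pivot.
- crank (a joint): Turn of the crank, rad: 0 at the start, growing clockwise from above, stop at 6.0; 12 mm of jaw travel a rad. Friction of 0.3 N m (4.6 N along the circle at the handle) opposes it and holds up to 25 N of squeeze when let go. The jar is met between 1.35 and 3.2 rad; then the squeeze grows by about 45 N a rad, and the push at the handle by 0.18 N for each N of squeeze (20 N: 3.7 N above the free push).
- crank_handle (a joint): Fold angle of the handle, rad: 0 folded flat over the arm, 1.57 swung out upright against its stop. It stays where it is left, by a friction of 0.1 N m (about 2.4 N at the grip point).
- clamp_jaw: Moving jaw, aluminium with a black V face, 82 mm wide, 49 mm high; origin at bench level under the middle of its V face, its own -y axis points along its travel, to the jar. Its travel line passes under the crank axis. Opposite stands a similar stop with a sprung V pad, fixed somewhere on the two rails, not measured.
- jar: Small closed specimen jar, 48 mm diameter, 57 mm high, standing loose on the base plate between the jaws, origin in the centre of its foot, z up. The V faces centre it; the robot must not touch it. Held firmly from 10 N of squeeze, crushed above 40 N.
- bottle: Bystander: reagent bottle with a cap, 60 mm diameter, 118 mm high, standing on the bench; origin in the centre of its foot.
- cylinder: Bystander: measuring cylinder, hexagonal foot 50 x 58 mm, 161 mm high; origin in the centre of its foot.
- beaker: Bystander: glass beaker, 56 mm diameter, 70 mm high; origin in the centre of its foot.
Not all that is in view belongs to the job. Leave any pink or yellow look-alike of the jar alone.

How it is judged:
By the outcome, as a careful person would: the job done as asked, in the order asked, and still so for the second after the job is handed in, with the robot touching nothing.
It also fails if it takes over 72 s, if anything falls off the work surface, if the arm or the gripper's body presses on something with over 40 N, if the wrist force passes 120 N, or if a joint passes its speed limit or range.

ROBOT

A 6-joint arm with a two-finger parallel gripper is mounted at the origin on the work surface; the furniture and walls round the work are solid. World frame = base frame: x ahead of the robot, y to its left, z up, the work surface at z = 0. Lengths are in m, angles in rad, forces in N, time in s.
With the tool pointing down it reaches from about 0.3 to 0.775 m from the base axis. Payload 14.6 kg.
Tool frame: the origin (TCP) lies at the very end of the fingers, on their centre line; the grasp point (between the pads) lies 19 mm behind it; z points along the fingers, y is the line along which they close (so a half turn about z gives the same grasp; the last joint's range is limited). The gripper opens to 94 mm and grips with 3 to 60 N. Pads are 16 mm wide; open, the fingers measure 119 mm over their backs; the gripper's body (75 mm by 177 mm) begins 78 mm behind the grasp point.
Start: joints at [0.616, 0.3, 1.521, -0, 1.321, -0.067], TCP at [0.427, 0.347, 0.205] pointing down, gripper open.
Joint ranges: [-3.03, 3.03], [-0.79, 2.21], [0.23, 2.52], [-1.04, 4.18], [0, 3.07], [-2.55, 2.55]. Speed limits (rad/s): [2.22, 2.22, 2.57, 3.14, 3.14, 3.14].

INTERFACE

Orientations are given as [roll, pitch, yaw] about the fixed x, y, z axes, in that order (R = Rz(yaw) Ry(pitch) Rx(roll)).
In Python, from station import * gives the robot as it stands.
- The arm moves only by the tool jog_arm, never from a script. Its argument "rows" is a list of rows, each a list of 3 entries, a list of its own where there are three numbers: the shift along the tool's x, y, z in m, then the turn about the tool's z in degrees, then the finger opening in m, from 0 to 0.094. A call has 1 to 12 rows; each row shifts and turns the commanded pose from where the row before left it, along the tool's axes as they then stand; what a row does not reach is not made up. A row lasts 1/12 s, in which the tool goes at most 41.7 mm and 7.16 degrees, less where a joint would pass 70% of its speed; a pose out of reach is approached as far as the arm can. A call is refused whole if a number of a shift passes 0.0417 or a number of a turn 7.16, either way. A call with a gripper value outside its range is refused whole. The fingers move at their own pace and stop on an object; "squeeze" is the grip in N (left out, the last holds). Time passes only in rows, so rows that do not move let the fingers close. It gives the time, the measured TCP pose, the force, the opening and the grip force at its end, in the units of the state.
- get_obs(): the state, without advancing time (a new reading comes with each control period).
- camera(name): name is "side" or "top"; returns a dict with "image" (400x640x3 uint8, red, green, blue), "range_z" (400x640 float32, m along the optical axis (not along the pixel's ray), 0 where there is no reading), "K" (3x3 intrinsics, pixels), "world_from_camera" (4x4, takes a point from camera to world coordinates). Camera axes: x right, y up, looking along -z (the intrinsics and any distortion apply to the point x, -y, -z); pixel columns grow to the right and rows downward; lengths in m; the calibration is good to about 2 mm. A picture is of the moment at which its call begins.
- hand_in(): hands the job in; it is judged then, once.
Trained networks look in a picture, given as the dict that the camera call returned (one of the last four; its "shot" number tells which), for a name from the list of things; names that differ only in an ending like _2 or _b are one class to them, and where a whole thing is asked for, a point or a joint stands for the part that bears it (a point fixed in the world has none). Each returns a list of dicts, best first, with "p" (0 to 1); they miss things now and then, are a little off and sometimes report something else, mostly with a low value. They report only what shows in the picture. A call takes as long as a camera call. They do not tell look-alikes from the thing itself.
- search_frame(label, picture): "at" ([column, row] as shares, 0 to 1, of the picture: columns of its width, rows of its height, amid what is visible of it).
- spot_point(label, picture): "at" ([column, row] as shares, 0 to 1, of the picture: columns of its width, rows of its height: a listed point, or the origin of a listed thing).
The state is a dict: "time_s": time; "qpos": joint angles; "joint_vel": joint speeds; "tau": joint torques, N m; "ee_pos": TCP position; "eef_rot": TCP orientation; "force": force on the tool from outside, world axes, zero at the start; "moment": the same for the moment, N m; "grip_width": finger opening in m; "grip_force": force on a finger pad.
Only numpy, scipy, OpenCV 4.12 (cv2) and the standard library are available. Lean on these libraries where they do the work, as an engineer would, in place of code of your own. Each camera call takes 0.05 s, during which the arm holds its last target. There are 200 camera calls.

## Working session

There is one attempt and no reset: what is moved stays moved. The work goes in short steps, Python scripts to look and compute and a tool call to move; the robot and the scene stay as the last step left them, time stands still between calls to the robot, and variables do not carry over. Pictures are saved under pics/ and viewed, at most 10 in all, crops included, and the job is handed in when it is done.

Besides the shell and the picture viewer there is one more tool, called after ">>>" as name(argument=value, ...) on one line, values as JSON. jog_arm: Moves the arm, as the interface text tells. Its arguments: {"type":"object","properties":{"rows":{"type":"array","items":{"type":"array"}},"squeeze":{"type":"number"}},"required":["rows"]}

```bash
mkdir -p pics && cat > h.py <<'E'
from station import *
import numpy as np, cv2
def pt(c,col,row,z=None):
    K=c["K"];T=c["world_from_camera"]
    r=np.array([(col-K[0,2])/K[0,0],-(row-K[1,2])/K[1,1],-1.0])
    if z is None:
        d=c["range_z"][int(row),int(col)]
        return T[:3,:3]@(r*d)+T[:3,3]
    w=T[:3,:3]@r; s=(z-T[2,3])/w[2]
    return T[:3,3]+s*w
def save(c,n): cv2.imwrite(f"pics/{n}.png",c["image"][:,:,::-1])
E
python3 - <<'E'
from h import *
o=get_obs();print({k:np.round(v,3) for k,v in o.items()})
Z={'clamp_base':0,'crank_hub':.106,'handle_pivot':.106,'handle_grip':.106,'clamp_jaw':0,'jar':0,'bottle':0,'cylinder':0,'beaker':0}
for n in ("top","side"):
    c=camera(n);save(c,n+"0");print(n,c["K"].tolist(),np.round(c["world_from_camera"],3).tolist(),[k for k in c])
    for l in Z:
        for r in spot_point(l,c)[:3]:
            a,b=r["at"][0]*640,r["at"][1]*400
            print(l,round(r["p"],2),round(a),round(b),np.round(pt(c,a,b,Z[l]),3))
E
```

```text
{'time_s': np.float64(0.0), 'qpos': array([ 0.616,  0.3  ,  1.522, -0.   ,  1.321, -0.067]), 'joint_vel': array([ 0.001,  0.001, -0.   ,  0.002, -0.001,  0.001]), 'tau': array([-3.0000e-03, -5.3181e+01, -3.5274e+01,  7.1000e-02,  2.4000e-02,
       -0.0000e+00]), 'ee_pos': array([0.426, 0.347, 0.205]), 'eef_rot': array([-3.14 , -0.   ,  2.254]), 'force': array([ 0.402, -0.188, -0.744]), 'moment': array([-0.063,  0.009, -0.007]), 'grip_force': np.float64(0.0), 'grip_width': np.float64(0.094)}
top [[453.2062724775416, 0.0, 317.2531940824553], [0.0, 453.2062724775416, 202.71542814651787], [0.0, 0.0, 1.0]] [[0.015, 0.993, -0.114, 0.352], [-1.0, 0.013, -0.014, 0.048], [-0.013, 0.115, 0.993, 1.51], [0.0, 0.0, 0.0, 1.0]] ['image', 'range_z', 'K', 'world_from_camera', 'shot']
clamp_base 0.8 298 206 [0.513 0.132 0.   ]
clamp_base 0.58 330 186 [0.582 0.026 0.   ]
crank_hub 0.66 295 196 [0.532 0.137 0.106]
handle_pivot 0.5 313 200 [0.523 0.08  0.106]
handle_grip 0.67 305 198 [0.528 0.107 0.106]
clamp_jaw 0.48 319 190 [0.57  0.063 0.   ]
jar 0.75 395 267 [ 0.315 -0.191  0.   ]
jar 0.72 330 187 [
[... 370 characters left out ...]
446], [-0.112, -0.869, 0.481, 0.666], [0.007, 0.484, 0.875, 1.194], [0.0, 0.0, 0.0, 1.0]] ['image', 'range_z', 'K', 'world_from_camera', 'shot']
clamp_base 0.96 311 228 [0.52  0.129 0.   ]
clamp_base 0.35 332 104 [ 0.504 -0.338  0.   ]
crank_hub 0.87 311 210 [0.52  0.126 0.106]
handle_pivot 0.78 315 193 [0.516 0.07  0.106]
handle_pivot 0.61 311 213 [0.518 0.133 0.106]
handle_grip 0.47 314 205 [0.513 0.109 0.106]
clamp_jaw 0.71 299 207 [0.564 0.065 0.   ]
jar 0.89 251 338 [0.636 0.456 0.   ]
jar 0.82 222 333 [0.714 0.453 0.   ]
jar 0.81 300 194 [0.568 0.022 0.   ]
bottle 0.79 342 142 [ 0.458 -0.185  0.   ]
cylinder 0.76 329 107 [ 0.513 -0.326  0.   ]
beaker 0.83 321 152 [ 0.522 -0.137  0.   ]
```

```bash
python3 - <<'E'
import cv2
a=cv2.imread("pics/side0.png")[90:250,220:420];b=cv2.imread("pics/top0.png")[130:280,240:440]
cv2.imwrite("pics/s1.png",cv2.resize(a,(750,600),interpolation=2));cv2.imwrite("pics/t1.png",cv2.resize(b,(800,600),interpolation=2))
E
```

```text
(no output)
```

View pics/s1.png

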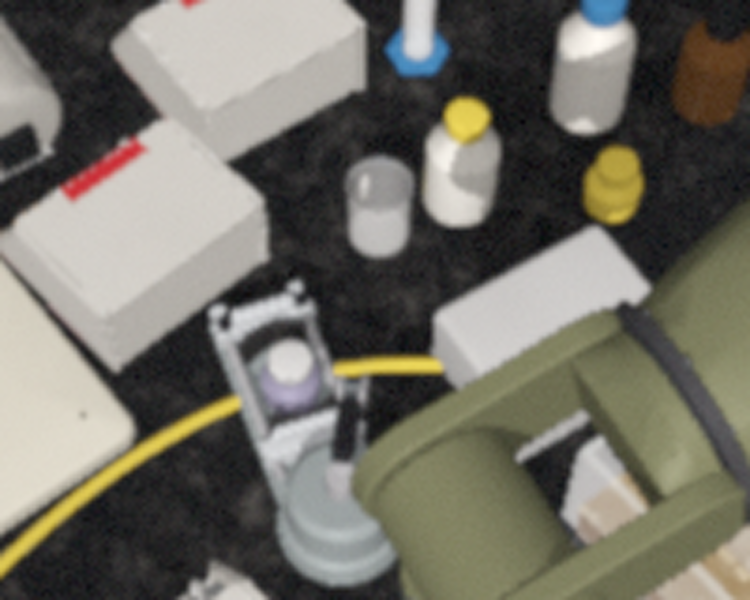

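View pics/t1.png

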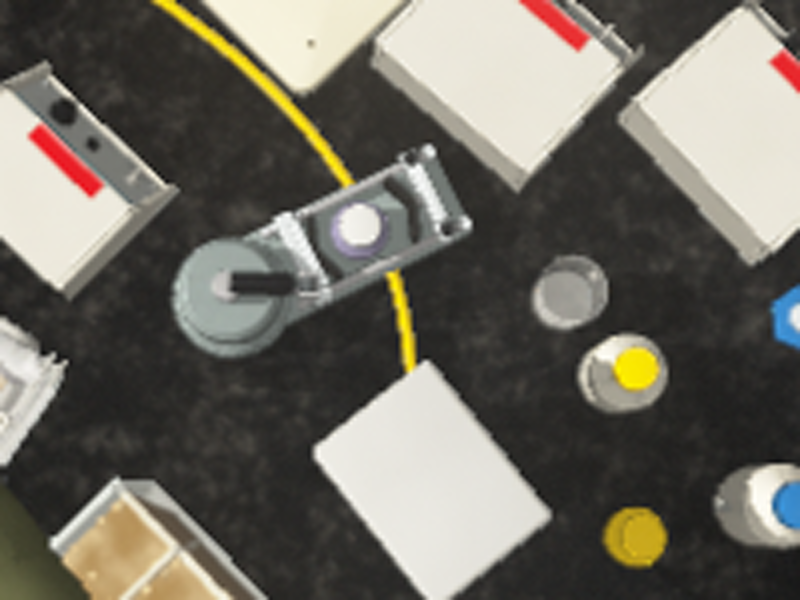

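View pics/side0.png

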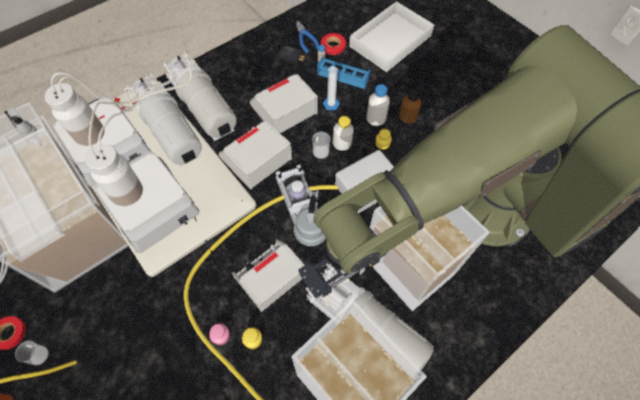

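The side crop shows the clamp with turret at side px (311,222), the black handle at (313,205), the jar at (297,190). In the top crop the handle runs from about (297,201) to (319,201), and the jar is at top px (330,187). Two look-alikes, pink (219,334) and yellow (252,338), stand in the side view. A further yellow one is at (384,139). All three are off the clamp, so I'll use the jar between the jaws and leave these alone. Next I'll measure the clamp from depth.

```bash
cat >> h.py <<'E'
def cloud(c):
    K=c["K"];T=c["world_from_camera"];d=c["range_z"]
    v,u=np.mgrid[0:400,0:640];m=d>0
    P=np.stack([(u-K[0,2])/K[0,0]*d,-(v-K[1,2])/K[1,1]*d,-d],-1)[m]
    return P@T[:3,:3].T+T[:3,3],c["image"][m]
E
python3 - <<'E'
from h import *
for n in ("top","side"):
    P,C=cloud(camera(n)); 
    q=P[np.hypot(P[:,0]-.525,P[:,1]-.13)<.09]
    t=q[(abs(q[:,2]-.07)<.008)&(np.hypot(q[:,0]-.525,q[:,1]-.13)<.06)]
    print(n,"turret",len(t),t.mean(0).round(3),((t.min(0)+t.max(0))/2).round(3),(t.max(0)-t.min(0)).round(3))
    h=P[(np.hypot(P[:,0]-.525,P[:,1]-.1)<.09)&(P[:,2]>.085)&(P[:,2]<.135)]
    print("handle",len(h));print(np.c_[h[np.argsort(h[:,1])]].round(3)[::max(1,len(h)//40)].tolist())
    if n=="top":
        g={}
        for x,y,z in P[(P[:,2]>0.03)]:
            k=(round(x/.05),round(y/.05));g[k]=max(g.get(k,0),z)
        print("y cm", [j*5 for j in range(10,-6,-1)])
        for i in range(15,2,-1): print(i*5,[int(100*g.get((i,j),0)) for j in range(10,-6,-1)])
E
```

```text
top turret 401 [0.519 0.136 0.069] [0.521 0.134 0.07 ] [0.082 0.078 0.015]
handle 164
[[0.511, 0.062, 0.115], [0.521, 0.063, 0.09], [0.51, 0.066, 0.103], [0.528, 0.066, 0.11], [0.515, 0.069, 0.111], [0.521, 0.069, 0.11], [0.517, 0.072, 0.116], [0.524, 0.072, 0.11], [0.521, 0.075, 0.11], [0.531, 0.075, 0.107], [0.518, 0.078, 0.107], [0.52, 0.081, 0.116], [0.517, 0.084, 0.117], [0.521, 0.084, 0.112], [0.515, 0.087, 0.109], [0.514, 0.09, 0.112], [0.524, 0.091, 0.112], [0.511, 0.094, 0.11], [0.514, 0.097, 0.116], [0.524, 0.097, 0.112], [0.512, 0.1, 0.109], [0.514, 0.103, 0.117], [0.521, 0.103, 0.11], [0.52, 0.106, 0.114], [0.516, 0.109, 0.121], [0.52, 0.109, 0.112], [0.523, 0.112, 0.113], [0.517, 0.115, 0.115], [0.512, 0.116, 0.106], [0.514, 0.118, 0.112], [0.526, 0.122, 0.116], [0.516, 0.124, 0.118], [0.523, 0.125, 0.115], [0.52, 0.128, 0.115], [0.513, 0.129, 0.09], [0.513, 0.132, 0.09], [0.51, 0.135, 0.095], [0.52, 0.135, 0.09], [0.525, 0.138, 0.094], [0.523, 0.139, 0.089], [0.526, 0.142, 0.093]]
y cm [50, 45, 40, 35, 30, 25, 20, 15, 10, 5, 0, -5, -10, -15, -20, -25]
75 [0, 5, 0, 0, 0,
[... 1061 characters left out ...]
28, 0.088, 0.111], [0.527, 0.091, 0.111], [0.513, 0.094, 0.109], [0.524, 0.096, 0.115], [0.513, 0.098, 0.11], [0.523, 0.101, 0.113], [0.515, 0.102, 0.118], [0.517, 0.105, 0.116], [0.528, 0.107, 0.112], [0.517, 0.11, 0.114], [0.516, 0.114, 0.116], [0.524, 0.115, 0.116], [0.519, 0.117, 0.115], [0.515, 0.121, 0.118], [0.512, 0.123, 0.11], [0.515, 0.125, 0.089], [0.52, 0.126, 0.115], [0.515, 0.128, 0.114], [0.525, 0.129, 0.119], [0.525, 0.13, 0.115], [0.528, 0.131, 0.086], [0.52, 0.132, 0.114], [0.525, 0.132, 0.108], [0.525, 0.133, 0.092], [0.514, 0.135, 0.092], [0.519, 0.138, 0.095], [0.527, 0.14, 0.092], [0.519, 0.141, 0.091], [0.526, 0.144, 0.095], [0.515, 0.146, 0.089], [0.523, 0.15, 0.094]]
```

>>> jog_arm(rows=[[[0,0,-0.04],0,0.094],[[0,0,-0.04],0,0.094],[[0,0,-0.04],0,0.094],[[0,0,0],6.5,0.06],[[0,0,0],6.5,0.06],[[0,0,0],6.5,0.06],[[0,0,0],6.5,0.06],[[0,0,0],6.5,0.06],[[0,0,0],6.5,0.06]], squeeze=8)

```text
time_s: 1.85
ee_pos: [0.4266, 0.3471, 0.3254]
eef_rot: [-3.142, -0.0, 1.568]
force: [-0.3, -0.1, -0.0]
grip_width: 0.0609
grip_force: 0.0
```

>>> jog_arm(rows=[[[-0.036,0.0145,0],0,0.06],[[-0.036,0.0145,0],0,0.06],[[-0.036,0.0145,0],0,0.06],[[-0.036,0.0145,0],0,0.06],[[-0.036,0.0145,0],0,0.05],[[-0.036,0.0145,0],0,0.05],[[-0.018,0.006,0],0,0.05],[[0,0,0],0,0.05]])

```text
time_s: 2.52
ee_pos: [0.5211, 0.11, 0.3252]
eef_rot: [-3.141, 0.001, 1.569]
force: [-0.7, 0.2, 0.2]
grip_width: 0.05
grip_force: 0.0
```

>>> jog_arm(rows=[[[0,0,0.04],0,0.045],[[0,0,0.04],0,0.045],[[0,0,0.04],0,0.045],[[0,0,0.04],0,0.045],[[0,0,0.025],0,0.045],[[0,0,0],0,0.045]])

```text
time_s: 3.02
ee_pos: [0.5175, 0.1137, 0.1355]
eef_rot: [-3.133, 0.001, 1.574]
force: [-0.6, 0.8, -0.3]
grip_width: 0.0452
grip_force: 0.0
```

```bash
python3 - <<'E'
from h import *
c=camera("side");K=c["K"];T=c["world_from_camera"]
im=cv2.resize(c["image"][140:260,230:390,::-1],(800,600),interpolation=2)
for l in("handle_pivot","handle_grip","crank_hub"):
    for r in spot_point(l,c)[:2]:
        a,b=r["at"][0]*640,r["at"][1]*400;print(l,round(r["p"],2),round(a),round(b),np.round(pt(c,a,b,.106),3))
for X in ([.52,.135,.106],[.52,.07,.106],get_obs()["ee_pos"]):
    q=T[:3,:3].T@(np.array(X)-T[:3,3]);u=K[0,2]-K[0,0]*q[0]/q[2];v=K[1,2]+K[1,1]*q[1]/q[2]
    cv2.circle(im,(int((u-230)*5),int((v-140)*5)),4,(0,0,255),-1)
cv2.imwrite("pics/c1.png",im)
E
```

```text
handle_pivot 0.6 313 190 [0.522 0.063 0.106]
handle_grip 0.68 310 204 [0.525 0.108 0.106]
crank_hub 0.87 310 215 [0.521 0.141 0.106]
```

View pics/c1.png

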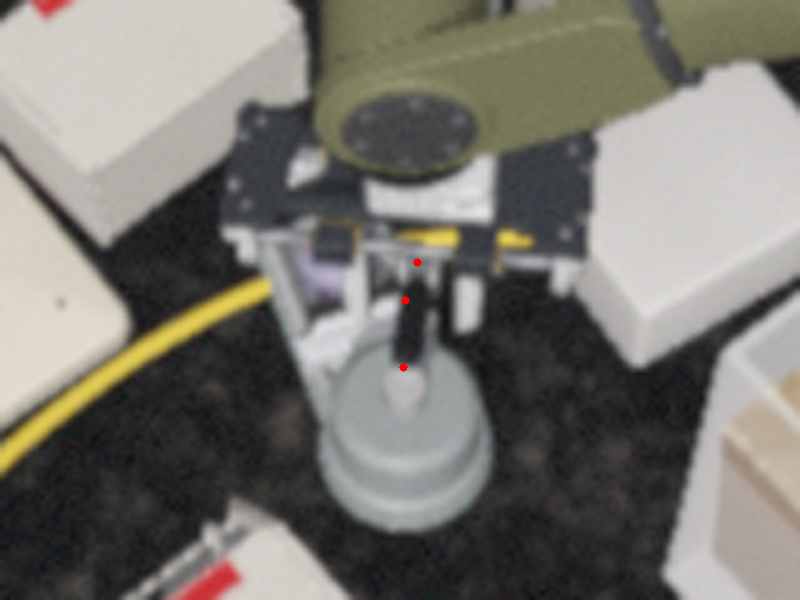

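The crop shows the fingertips at (355,290) and (465,300), either side of the black handle at (410,320) and centred on it. The marked hub and pivot positions agree with the picture. Going down to grip.

>>> jog_arm(rows=[[[0,0,0.015],0,0.045],[[0,0,0.015],0,0.045],[[0,0,0.015],0,0.045],[[0,0,0],0,0.045],[[0,0,0],0,0.012],[[0,0,0],0,0.012],[[0,0,0],0,0.012],[[0,0,0],0,0.012],[[0,0,0],0,0.012],[[0,0,0],0,0.012]], squeeze=8)

```text
time_s: 4.05
ee_pos: [0.5205, 0.1134, 0.096]
eef_rot: [3.141, -0.0, 1.573]
force: [0.5, 0.1, 2.9]
grip_width: 0.0177
grip_force: 8.0
```

>>> jog_arm(rows=[[[-0.0007,0,-0.0075],0,0.012],[[-0.002,0,-0.0072],0,0.012],[[-0.0032,0,-0.0068],0,0.012],[[0,0,0],0,0.012]])

```text
time_s: 4.38
ee_pos: [0.5205, 0.1069, 0.1185]
eef_rot: [3.141, 0.0, 1.573]
force: [0.3, 0.6, 2.0]
grip_width: 0.0175
grip_force: 8.0
```

>>> jog_arm(rows=[[[-0.0043,0,-0.0061],0,0.012],[[-0.0053,0,-0.0053],0,0.012],[[0,0,0],0,0.012]])

```text
time_s: 4.63
ee_pos: [0.5204, 0.097, 0.1294]
eef_rot: [3.141, 0.0, 1.573]
force: [0.3, 0.6, 3.6]
grip_width: 0.0176
grip_force: 8.0
```

```bash
python3 - <<'E'
from h import *
c=camera("side")
cv2.imwrite("pics/c2.png",cv2.resize(c["image"][160:240,270:370,::-1],(750,600),interpolation=2))
P,C=cloud(c);m=(abs(P[:,0]-.52)<.02)&(P[:,1]>.05)&(P[:,1]<.15)&(P[:,2]>.085)&(C.max(1)<60)
for p in P[m][np.argsort(P[m][:,2])][::8]:print(p.round(3))
print(get_obs()["force"],get_obs()["tau"])
E
```

```text
[0.522 0.069 0.113]
[0.527 0.095 0.141]
[0.52  0.104 0.153]
[0.539 0.132 0.321]
[0.522 0.133 0.325]
[0.524 0.135 0.327]
[0.16270599 0.71373776 3.94905974] [ -0.75272011 -50.43979526 -31.18378758  -0.1406688    0.10834681
  -0.16703866]
```

View pics/c2.png

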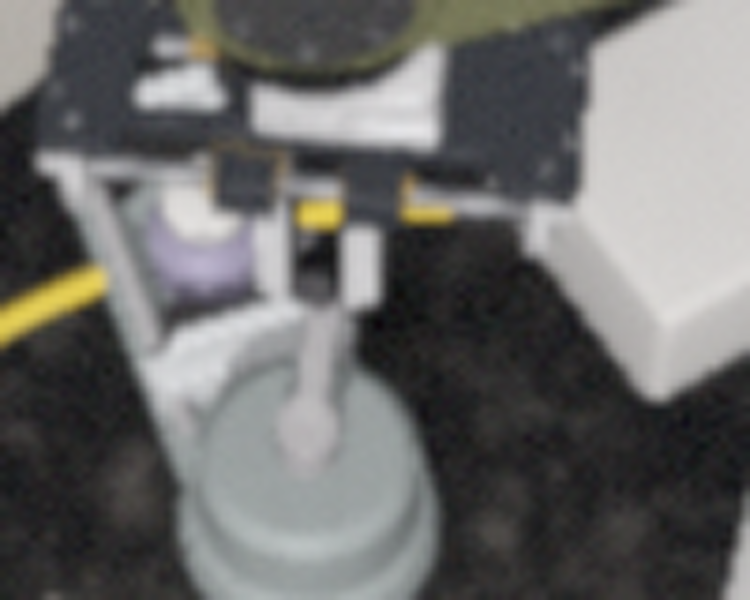

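The crop shows the handle lifted about halfway between the fingers at (315,260), with the bare arm bar visible below it at (320,360). Continuing the arc.

>>> jog_arm(rows=[[[-0.0061,0,-0.0043],0,0.012],[[-0.0068,0,-0.0032],0,0.012],[[0,0,0],0,0.012]])

```text
time_s: 4.93
ee_pos: [0.5203, 0.0844, 0.1364]
eef_rot: [3.141, -0.0, 1.573]
force: [-0.7, 1.0, 5.1]
grip_width: 0.0178
grip_force: 8.0
```

>>> jog_arm(rows=[[[-0.0072,0,-0.002],0,0.012],[[-0.006,0,-0.0007],0,0.012],[[0,0,0],0,0.012]])

```text
time_s: 5.18
ee_pos: [0.5203, 0.0712, 0.1389]
eef_rot: [3.141, -0.0, 1.573]
force: [-1.0, 0.7, 7.7]
grip_width: 0.0174
grip_force: 8.0
```

>>> jog_arm(rows=[[[0,0,-0.003],0,0.012],[[-0.002,0,0],0,0.012],[[0,0,0],0,0.012]])

```text
time_s: 5.43
ee_pos: [0.5201, 0.0696, 0.1411]
eef_rot: [-3.141, 0.0, 1.573]
force: [1.7, 0.8, -5.0]
grip_width: 0.0177
grip_force: 8.0
```

>>> jog_arm(rows=[[[-0.002,0,0],0,0.012],[[0,0,0],0,0.012]])

```text
time_s: 5.6
ee_pos: [0.5201, 0.0677, 0.1414]
eef_rot: [-3.141, -0.0, 1.573]
force: [0.7, 3.0, -4.1]
grip_width: 0.0173
grip_force: 8.0
```

>>> jog_arm(rows=[[[-0.002,0,0],0,0.012],[[0,0,0],0,0.012]])

```text
time_s: 5.77
ee_pos: [0.5202, 0.0656, 0.1416]
eef_rot: [-3.141, -0.0, 1.573]
force: [-0.1, 3.2, -2.0]
grip_width: 0.0174
grip_force: 8.0
```

>>> jog_arm(rows=[[[-0.002,0,0],0,0.012],[[0,0,0],0,0.012]])

```text
time_s: 5.93
ee_pos: [0.5202, 0.0635, 0.1416]
eef_rot: [-3.141, 0.0, 1.573]
force: [-0.9, 3.4, -1.2]
grip_width: 0.0173
grip_force: 7.9
```

>>> jog_arm(rows=[[[-0.0015,0,0],0,0.012],[[0,0,0],0,0.012]])

```text
time_s: 6.1
ee_pos: [0.5202, 0.0621, 0.1416]
eef_rot: [-3.142, -0.0, 1.573]
force: [-1.2, 3.6, 0.7]
grip_width: 0.0171
grip_force: 7.9
```

```bash
python3 - <<'E'
from h import *
o=get_obs();print(o["ee_pos"],o["force"])
c=camera("side")
for l in("handle_pivot","handle_grip","crank_hub"):
    for r in spot_point(l,c)[:2]:
        a,b=r["at"][0]*640,r["at"][1]*400;print(l,round(r["p"],2),round(a),round(b),np.round(pt(c,a,b,.106),3),np.round(pt(c,a,b,.148),3))
cv2.imwrite("pics/c3.png",cv2.resize(c["image"][160:240,270:370,::-1],(750,600),interpolation=2))
E
```

```text
[0.52024131 0.06205674 0.14163783] [-1.15888071  3.56799172  0.73455544]
handle_pivot 0.84 315 193 [0.515 0.069 0.106] [0.513 0.092 0.148]
handle_grip 0.39 312 186 [0.527 0.049 0.106] [0.524 0.073 0.148]
```

View pics/c3.png

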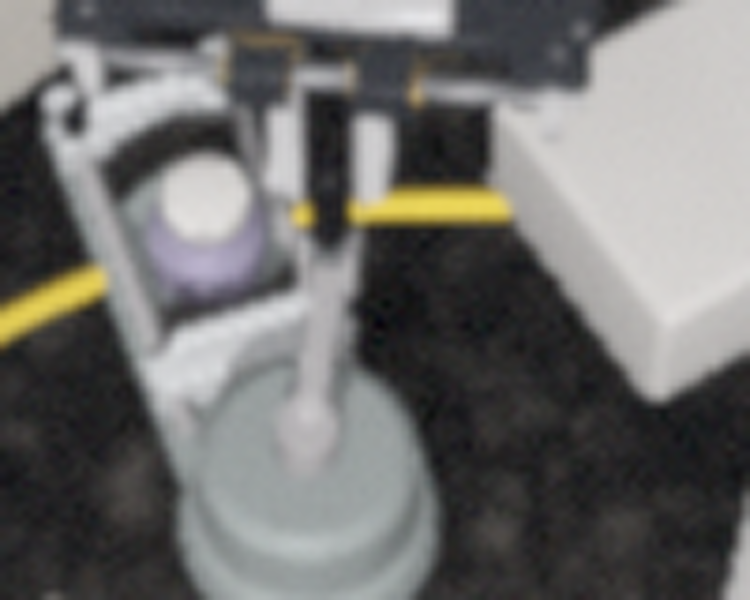

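The handle now looks about upright, with the sleeve at (325,170) between the fingers and the fork at (325,260). I'll keep pushing gently to find the stop.

>>> jog_arm(rows=[[[-0.0015,0,0],0,0.012],[[0,0,0],0,0.012]])

```text
time_s: 6.47
ee_pos: [0.5203, 0.0608, 0.1416]
eef_rot: [3.141, -0.0, 1.573]
force: [-0.7, 5.3, -0.0]
grip_width: 0.0173
grip_force: 7.4
```

>>> jog_arm(rows=[[[-0.0015,0,0],0,0.012],[[0,0,0],0,0.012]])

```text
time_s: 6.63
ee_pos: [0.5203, 0.0596, 0.1415]
eef_rot: [3.142, -0.001, 1.573]
force: [-0.7, 6.8, -0.8]
grip_width: 0.0168
grip_force: 7.2
```

>>> jog_arm(rows=[[[-0.0015,0,0],0,0.012],[[0,0,0],0,0.012]])

```text
time_s: 6.8
ee_pos: [0.5203, 0.0575, 0.1416]
eef_rot: [3.142, 0.0, 1.573]
force: [-0.5, 0.3, 0.2]
grip_width: 0.0139
grip_force: 6.5
```

The pads slid past the sleeve. Friction is low, about 0.2, and the force rise to 7 N shows the stop was reached, with the handle upright at y≈0.071. I'll recentre and grip it again.

>>> jog_arm(rows=[[[0,0,0],0,0.03],[[0,0,0],0,0.03],[[0,0,0],0,0.03],[[0.007,0,0],0,0.03],[[0.0065,0,0],0,0.03],[[0,0,0],0,0.01],[[0,0,0],0,0.01],[[0,0,0],0,0.01],[[0,0,0],0,0.01]], squeeze=16)

```text
time_s: 7.55
ee_pos: [0.5202, 0.0714, 0.1415]
eef_rot: [-3.141, -0.0, 1.573]
force: [-0.8, 2.6, -0.1]
grip_width: 0.0173
grip_force: 16.0
```

```bash
python3 - <<'E'
from h import *
o=get_obs();print(o["ee_pos"],o["force"],o["grip_width"],o["qpos"])
for n in("side","top"):
    P,C=cloud(camera(n));m=(abs(P[:,0]-.52)<.009)&(P[:,1]>.05)&(P[:,1]<.1)&(P[:,2]>.10)&(P[:,2]<.18)&(C.max(1)<70)
    for p in P[m][np.argsort(P[m][:,2])][::6]:print(p.round(3))
E
```

```text
[0.52020911 0.0714044  0.14151153] [-0.82052571  2.63860408 -0.05354734] 0.01726561375855583 [6.64352778e-02 3.07395908e-01 1.66702011e+00 4.50220754e-04
 1.16728559e+00 6.39069638e-02]
[0.518 0.079 0.126]
[0.515 0.078 0.136]
[0.518 0.079 0.142]
[0.523 0.079 0.152]
[0.517 0.081 0.157]
[0.521 0.076 0.164]
[0.523 0.081 0.166]
[0.523 0.078 0.167]
[0.524 0.07  0.169]
[0.518 0.071 0.172]
```

>>> jog_arm(rows=[[[0.0004,-0.0068,0],6,0.01],[[0.0004,-0.0068,0],6,0.01],[[0.0004,-0.0068,0],6,0.01],[[0,0,0],0,0.01]])

```text
time_s: 7.98
ee_pos: [0.4999, 0.0747, 0.1416]
eef_rot: [3.141, -0.001, 1.254]
force: [0.2, 3.6, -3.9]
grip_width: 0.0175
grip_force: 16.0
```

```bash
cat >> h.py <<'E'
HUB=np.array([.520,.135])
def st():
    o=get_obs();d=o["ee_pos"][:2]-HUB;r=np.hypot(*d);a=np.arctan2(d[1],d[0]);phi=(-np.pi/2-a)%(2*np.pi)
    t=np.array([np.sin(a),-np.cos(a)]);f=o["force"]
    print("t",o["time_s"].round(2),"phi %.3f (%.1f deg) r %.4f yaw %.1f"%(phi,np.degrees(phi),r,np.degrees(o["eef_rot"][2])),"push %.2f rad_out %.2f fz %.2f"%(-f[:2]@t,f[:2]@(d/r),f[2]),"w",o["grip_width"].round(4),"q6",o["qpos"][5].round(2))
E
python3 -c "
from h import *
st()"
```

```text
Traceback (most recent call last):
  File "h.py", line 21, in st
    print("t",o["time_s"].round(2),"phi %.3f (%.1f deg) r %.4f yaw %.1f"%(phi,np.degrees(phi),r,np.degrees(o["eef_rot"][2])),"push %.2f rad_out %.2f fz %.2f"%(-f[:2]@t,f[:2]@(d/r),f[2]),"w",o["grip_width"].round(4),"q6",o["qpos"][5].round(2))
              ^^^^^^^^^^^^^^^^^
AttributeError: 'float' object has no attribute 'round'
```

>>> jog_arm(rows=[[[0.0004,-0.0068,0],6,0.01],[[0.0004,-0.0068,0],6,0.01],[[0.0004,-0.0068,0],6,0.01],[[0.0001,-0.0034,0],3,0.01],[[0.0001,-0.0034,0],3,0.01]])

```text
time_s: 8.4
ee_pos: [0.4775, 0.0879, 0.1416]
eef_rot: [3.14, -0.001, 0.841]
force: [6.0, 0.5, -5.0]
grip_width: 0.0176
grip_force: 16.0
```

```bash
sed -i 's/o\["time_s"\].round(2)/round(float(o["time_s"]),2)/;s/o\["grip_width"\].round(4)/round(float(o["grip_width"]),4)/' h.py; python3 -c "
from h import *
st();c=camera('top')
for l in('handle_pivot','handle_grip','crank_hub'):
    for r in spot_point(l,c)[:2]:
        a,b=r['at'][0]*640,r['at'][1]*400;print(l,round(r['p'],2),np.round(pt(c,a,b,.106),3))"
```

```text
t 8.4 phi 0.735 (42.1 deg) r 0.0634 yaw 48.2 push 4.15 rad_out -4.38 fz -4.99 w 0.0176 q6 0.84
```

>>> jog_arm(rows=[[[0.0007,-0.0068,0.0005],6,0.01],[[0.0007,-0.0068,0.0005],6,0.01],[[0.0007,-0.0068,0],6,0.01],[[0.0003,-0.0034,0],3,0.01],[[0.0003,-0.0034,0],3,0.01],[[0.0003,-0.0034,0],3,0.01]])

```text
time_s: 9.1
ee_pos: [0.4613, 0.1133, 0.1414]
eef_rot: [3.14, -0.0, 0.369]
force: [-0.7, -6.1, 7.9]
grip_width: 0.0176
grip_force: 16.0
```

```bash
python3 -c "
from h import *
st()"
```

```text
t 9.1 phi 1.217 (69.7 deg) r 0.0626 yaw 21.1 push 5.48 rad_out 2.81 fz 7.95 w 0.0176 q6 1.37
```

>>> jog_arm(rows=[[[0.0002,-0.0034,0],3,0.01],[[0.0002,-0.0034,0],3,0.01]])

```text
time_s: 9.27
ee_pos: [0.4593, 0.1198, 0.1414]
eef_rot: [3.14, -0.0, 0.264]
force: [-2.3, -6.8, 8.8]
grip_width: 0.0176
grip_force: 16.0
```

```bash
python3 -c "
from h import *
st()"
```

```text
t 9.27 phi 1.326 (75.9 deg) r 0.0626 yaw 15.1 push 6.01 rad_out 3.88 fz 8.80 w 0.0176 q6 1.49
```

>>> jog_arm(rows=[[[0.0002,-0.0034,0],3,0.01],[[0.0002,-0.0034,0],3,0.01]])

```text
time_s: 9.43
ee_pos: [0.458, 0.1265, 0.1414]
eef_rot: [3.14, -0.0, 0.159]
force: [-3.4, -5.0, 8.9]
grip_width: 0.0175
grip_force: 16.0
```

```bash
python3 -c "
from h import *
st()"
```

```text
t 9.43 phi 1.435 (82.2 deg) r 0.0625 yaw 9.1 push 4.46 rad_out 4.00 fz 8.94 w 0.0175 q6 1.61
```

>>> jog_arm(rows=[[[0.0001,-0.0034,-0.0004],3,0.01],[[0.0001,-0.0034,0],3,0.01]])

```text
time_s: 9.6
ee_pos: [0.4573, 0.1333, 0.1414]
eef_rot: [3.14, -0.0, 0.054]
force: [-0.6, -5.3, 5.1]
grip_width: 0.0178
grip_force: 16.0
```

```bash
python3 -c "
from h import *
st()"
```

```text
t 9.6 phi 1.544 (88.4 deg) r 0.0628 yaw 3.1 push 5.28 rad_out 0.72 fz 5.06 w 0.0178 q6 1.72
```

>>> jog_arm(rows=[[[0.0001,-0.0034,0],3,0.01],[[0.0001,-0.0034,0],3,0.01]])

```text
time_s: 9.77
ee_pos: [0.4574, 0.1401, 0.1414]
eef_rot: [3.14, -0.0, -0.05]
force: [0.4, -4.8, 4.3]
grip_width: 0.0173
grip_force: 16.0
```

```bash
python3 -c "
from h import *
st()"
```

```text
t 9.77 phi 1.652 (94.7 deg) r 0.0628 yaw -2.9 push 4.77 rad_out -0.78 fz 4.28 w 0.0173 q6 1.84
```

>>> jog_arm(rows=[[[0.0001,-0.0034,0],3,0.01],[[0.0001,-0.0034,0],3,0.01]])

```text
time_s: 9.93
ee_pos: [0.4582, 0.1469, 0.1414]
eef_rot: [3.14, -0.001, -0.155]
force: [0.2, -5.3, 4.2]
grip_width: 0.0173
grip_force: 16.0
```

```bash
python3 -c "
from h import *
st()"
```

```text
t 9.93 phi 1.761 (100.9 deg) r 0.0630 yaw -8.9 push 5.20 rad_out -1.18 fz 4.19 w 0.0173 q6 1.96
```

Free push is about 5.0 N, so there is no contact yet. Continuing.

>>> jog_arm(rows=[[[0.0001,-0.0034,0],3,0.01],[[0.0001,-0.0034,0],3,0.01]])

```text
time_s: 10.1
ee_pos: [0.4596, 0.1535, 0.1414]
eef_rot: [3.14, -0.001, -0.26]
force: [-0.2, -5.2, 3.9]
grip_width: 0.0176
grip_force: 16.0
```

```bash
python3 -c "
from h import *
st()"
```

```text
t 10.1 phi 1.868 (107.0 deg) r 0.0632 yaw -14.9 push 5.03 rad_out -1.33 fz 3.87 w 0.0176 q6 2.08
```

>>> jog_arm(rows=[[[0.0001,-0.0034,0],3,0.01],[[0.0001,-0.0034,0],3,0.01]])

```text
time_s: 10.27
ee_pos: [0.4617, 0.16, 0.1414]
eef_rot: [3.14, -0.001, -0.364]
force: [-0.6, -5.6, 4.3]
grip_width: 0.0173
grip_force: 16.0
```

```bash
python3 -c "
from h import *
st()"
```

```text
t 10.27 phi 1.975 (113.2 deg) r 0.0634 yaw -20.9 push 5.42 rad_out -1.66 fz 4.35 w 0.0173 q6 2.2
```

>>> jog_arm(rows=[[[0.0001,-0.0034,0],3,0.01],[[0.0001,-0.0034,0],3,0.01]])

```text
time_s: 10.43
ee_pos: [0.4645, 0.1661, 0.1414]
eef_rot: [3.14, -0.001, -0.469]
force: [-0.2, -6.1, 4.5]
grip_width: 0.0176
grip_force: 16.0
```

```bash
python3 -c "
from h import *
st();c=camera('side');cv2.imwrite('pics/c4.png',cv2.resize(c['image'][150:240,265:385,::-1],(800,600),interpolation=2))"
```

```text
t 10.43 phi 2.082 (119.3 deg) r 0.0636 yaw -26.9 push 5.40 rad_out -2.81 fz 4.46 w 0.0176 q6 2.31
```

View pics/c4.png

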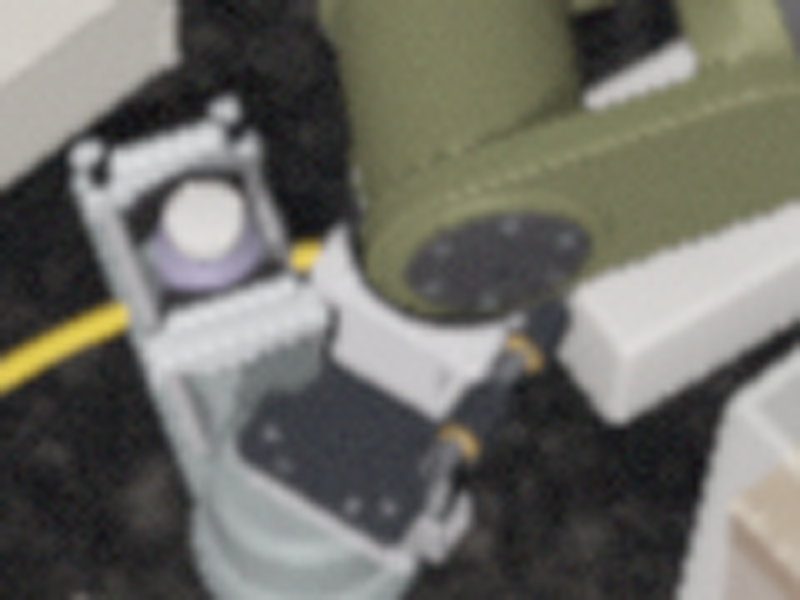

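The crop shows the moving jaw, at (240,315), now close to the jar at (205,240). The wrist is near its limit. I'll open, rise above tank height, flip the wrist by half a turn and grip again.

>>> jog_arm(rows=[[[0,0,0],0,0.034],[[0,0,0],0,0.034],[[0,0,0],0,0.034],[[0,0,-0.035],0,0.034],[[0,0,-0.04],0,0.034],[[0,0,0],0,0.034],[[0,0,0],-7,0.034],[[0,0,0],-7,0.034],[[0,0,0],-7,0.034],[[0,0,0],-7,0.034],[[0,0,0],-7,0.034],[[0,0,0],-7,0.034]])

```text
time_s: 11.48
ee_pos: [0.4639, 0.1669, 0.2157]
eef_rot: [-3.141, 0.0, 0.272]
force: [-0.3, 0.9, -0.1]
grip_width: 0.0343
grip_force: 0.0
```

>>> jog_arm(rows=[[[0,0,0],-7,0.034],[[0,0,0],-7,0.034],[[0,0,0],-7,0.034],[[0,0,0],-7,0.034],[[0,0,0],-7,0.034],[[0,0,0],-7,0.034],[[0,0,0],-7,0.034],[[0,0,0],-7,0.034],[[0,0,0],-7,0.034],[[0,0,0],-7,0.034],[[0,0,0],-7,0.034],[[0,0,0],-7,0.034]])

```text
time_s: 12.48
ee_pos: [0.464, 0.1669, 0.2158]
eef_rot: [-3.142, -0.0, 1.738]
force: [0.6, -0.0, -0.1]
grip_width: 0.0339
grip_force: 0.0
```

>>> jog_arm(rows=[[[0,0,0],-7,0.034],[[0,0,0],-7,0.034],[[0,0,0],-7,0.034],[[0,0,0],-7,0.034],[[0,0,0],-7,0.034],[[0,0,0],-7,0.034],[[0,0,0],-7,0.034],[[0,0,0],-5,0.034],[[0,0,0],0,0.034]])

```text
time_s: 13.23
ee_pos: [0.464, 0.1669, 0.2158]
eef_rot: [-3.142, -0.0, 2.678]
force: [0.2, 0.1, -0.2]
grip_width: 0.0341
grip_force: 0.0
```

```bash
python3 - <<'E'
from h import *
st();print(get_obs()["ee_pos"])
for n in("side","top"):
    c=camera(n);P,C=cloud(c)
    m=(np.hypot(P[:,0]-.4645,P[:,1]-.166)<.03)&(P[:,2]>.12)&(P[:,2]<.178)&(C.max(1)<70)
    print(n,m.sum());print(P[m][np.argsort(P[m][:,2])][::5].round(3).tolist())
    for l in('handle_pivot','handle_grip','crank_hub'):
        for r in spot_point(l,c)[:1]:
            a,b=r['at'][0]*640,r['at'][1]*400;print(l,round(r['p'],2),np.round(pt(c,a,b,.148 if 'grip' in l else .106),3))
    if n=="side":cv2.imwrite('pics/c5.png',cv2.resize(c['image'][150:240,265:385,::-1],(800,600),interpolation=2))
E
```

```text
t 13.23 phi 2.088 (119.6 deg) r 0.0645 yaw 153.4 push -0.18 rad_out -0.12 fz -0.20 w 0.0341 q6 -0.84
[0.46396554 0.16687007 0.21575054]
side 51
[[0.464, 0.177, 0.13], [0.47, 0.176, 0.138], [0.459, 0.175, 0.14], [0.465, 0.176, 0.145], [0.457, 0.172, 0.15], [0.46, 0.172, 0.157], [0.467, 0.177, 0.159], [0.468, 0.176, 0.164], [0.463, 0.174, 0.166], [0.461, 0.169, 0.168], [0.463, 0.171, 0.171]]
handle_pivot 0.6 [0.468 0.162 0.106]
handle_grip 0.65 [0.463 0.167 0.148]
crank_hub 0.56 [0.519 0.136 0.106]
top 0
[]
handle_pivot 0.42 [0.563 0.014 0.106]
handle_grip 0.51 [0.503 0.123 0.148]
crank_hub 0.63 [0.527 0.134 0.106]
```

View pics/c5.png

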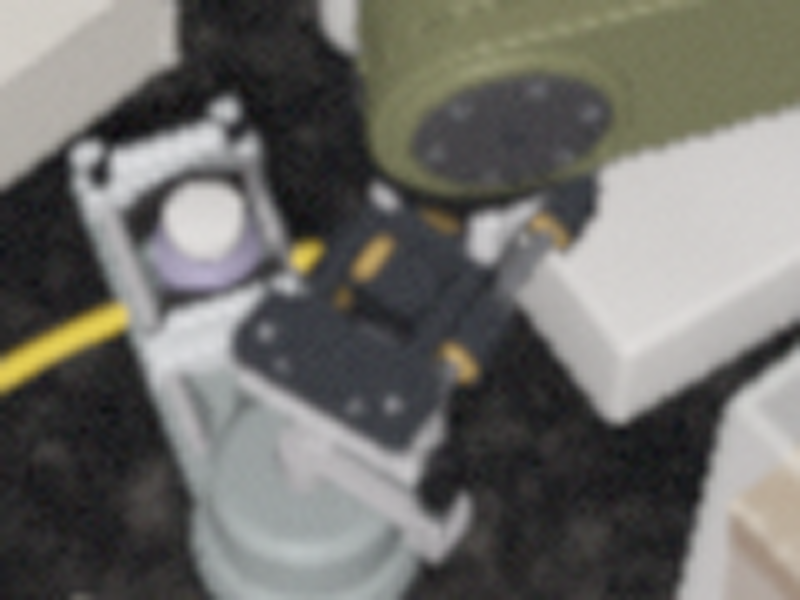

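The crop shows the upright handle at (440,480), directly under the gripper. The wrist is flipped and lined up within 1 mm, so I'll lower and grip again.

>>> jog_arm(rows=[[[0,0,0.025],0,0.034],[[0,0,0.025],0,0.034],[[0,0,0.024],0,0.034],[[0,0,0],0,0.034],[[0,0,0],0,0.01],[[0,0,0],0,0.01],[[0,0,0],0,0.01],[[0,0,0],0,0.01]], squeeze=16)

```text
time_s: 14.3
ee_pos: [0.4647, 0.167, 0.1435]
eef_rot: [3.14, 0.002, 2.673]
force: [-0.5, -1.6, 5.7]
grip_width: 0.0174
grip_force: 16.0
```

>>> jog_arm(rows=[[[-0.0001,0.0034,0],3,0.01],[[-0.0001,0.0034,0],3,0.01]])

```text
time_s: 14.47
ee_pos: [0.4681, 0.1726, 0.1435]
eef_rot: [3.141, 0.002, 2.565]
force: [-0.8, -5.6, 7.4]
grip_width: 0.0177
grip_force: 16.0
```

```bash
python3 -c "
from h import *
st()"
```

```text
t 14.47 phi 2.197 (125.9 deg) r 0.0641 yaw 147.0 push 5.01 rad_out -2.67 fz 7.42 w 0.0177 q6 -0.71
```

>>> jog_arm(rows=[[[-0.0001,0.0034,0],3,0.01],[[-0.0001,0.0034,0],3,0.01]])

```text
time_s: 14.63
ee_pos: [0.4722, 0.178, 0.1435]
eef_rot: [3.14, 0.002, 2.461]
force: [-0.0, -5.8, 6.6]
grip_width: 0.0173
grip_force: 16.0
```

```bash
python3 -c "
from h import *
st()"
```

```text
t 14.63 phi 2.304 (132.0 deg) r 0.0643 yaw 141.0 push 4.32 rad_out -3.83 fz 6.62 w 0.0173 q6 -0.6
```

>>> jog_arm(rows=[[[-0.0004,0.0034,-0.0004],3,0.01],[[-0.0003,0.0034,0],3,0.01]])

```text
time_s: 14.8
ee_pos: [0.4768, 0.1827, 0.1435]
eef_rot: [3.141, 0.001, 2.356]
force: [-2.8, -5.8, 5.7]
grip_width: 0.0177
grip_force: 16.0
```

```bash
python3 -c "
from h import *
st()"
```

```text
t 14.8 phi 2.406 (137.9 deg) r 0.0643 yaw 135.0 push 5.98 rad_out -2.43 fz 5.68 w 0.0177 q6 -0.49
```

>>> jog_arm(rows=[[[-0.0002,0.0034,0],3,0.01],[[-0.0002,0.0034,0],3,0.01]])

```text
time_s: 14.97
ee_pos: [0.4821, 0.1871, 0.1436]
eef_rot: [3.141, 0.001, 2.251]
force: [-1.7, -5.6, 5.0]
grip_width: 0.0176
grip_force: 16.0
```

```bash
python3 -c "
from h import *
st()"
```

```text
t 14.97 phi 2.512 (143.9 deg) r 0.0644 yaw 129.0 push 4.73 rad_out -3.53 fz 5.04 w 0.0176 q6 -0.38
```

>>> jog_arm(rows=[[[-0.0002,0.0034,0],3,0.01],[[-0.0002,0.0034,0],3,0.01]])

```text
time_s: 15.13
ee_pos: [0.4877, 0.1909, 0.1435]
eef_rot: [3.141, 0.001, 2.146]
force: [-2.1, -5.8, 6.2]
grip_width: 0.0174
grip_force: 16.0
```

```bash
python3 -c "
from h import *
st()"
```

```text
t 15.13 phi 2.617 (149.9 deg) r 0.0646 yaw 123.0 push 4.74 rad_out -4.00 fz 6.21 w 0.0174 q6 -0.27
```

>>> jog_arm(rows=[[[-0.0005,0.0034,-0.0004],3,0.01],[[-0.0004,0.0034,0],3,0.01]])

```text
time_s: 15.3
ee_pos: [0.4935, 0.1938, 0.1436]
eef_rot: [-3.141, 0.0, 2.042]
force: [-4.3, -3.9, 3.9]
grip_width: 0.0175
grip_force: 16.0
```

```bash
python3 -c "
from h import *
st()"
```

```text
t 15.3 phi 2.718 (155.7 deg) r 0.0645 yaw 117.0 push 5.52 rad_out -1.78 fz 3.95 w 0.0175 q6 -0.17
```

>>> jog_arm(rows=[[[-0.0003,0.0034,0],3,0.01],[[-0.0002,0.0034,0],3,0.01]])

```text
time_s: 15.47
ee_pos: [0.4997, 0.1964, 0.1436]
eef_rot: [-3.141, 0.0, 1.937]
force: [-6.0, -3.8, 4.6]
grip_width: 0.0174
grip_force: 16.0
```

```bash
python3 -c "
from h import *
st()"
```

```text
t 15.47 phi 2.822 (161.7 deg) r 0.0646 yaw 111.0 push 6.88 rad_out -1.70 fz 4.57 w 0.0174 q6 -0.06
```

>>> jog_arm(rows=[[[-0.0002,0.0034,0],3,0.01],[[-0.0002,0.0034,0],3,0.01]])

```text
time_s: 15.63
ee_pos: [0.5061, 0.1982, 0.1436]
eef_rot: [-3.141, 0.0, 1.832]
force: [-6.3, -5.0, 4.7]
grip_width: 0.0175
grip_force: 16.0
```

```bash
python3 -c "
from h import *
st()"
```

```text
t 15.63 phi 2.925 (167.6 deg) r 0.0647 yaw 105.0 push 7.26 rad_out -3.51 fz 4.72 w 0.0175 q6 0.04
```

The push is rising clearly, so contact was at about 2.7 rad. I'll take smaller steps now.

>>> jog_arm(rows=[[[-0.0004,0.0017,0],1.5,0.01],[[-0.0003,0.0017,0],1.5,0.01]])

```text
time_s: 15.8
ee_pos: [0.5094, 0.1987, 0.1436]
eef_rot: [-3.141, -0.0, 1.781]
force: [-7.1, -1.1, 4.8]
grip_width: 0.0172
grip_force: 16.0
```

```bash
python3 -c "
from h import *
st()"
```

```text
t 15.8 phi 2.977 (170.6 deg) r 0.0646 yaw 102.0 push 7.19 rad_out 0.09 fz 4.83 w 0.0172 q6 0.09
```

>>> jog_arm(rows=[[[-0.0001,0.0017,0],1.5,0.01],[[-0.0001,0.0017,0],1.5,0.01]])

```text
time_s: 15.97
ee_pos: [0.5126, 0.1992, 0.1436]
eef_rot: [-3.14, -0.0, 1.729]
force: [-7.2, -2.0, 4.2]
grip_width: 0.0173
grip_force: 16.0
```

```bash
python3 -c "
from h import *
st()"
```

```text
t 15.97 phi 3.027 (173.5 deg) r 0.0647 yaw 99.1 push 7.42 rad_out -1.17 fz 4.19 w 0.0173 q6 0.15
```

>>> jog_arm(rows=[[[-0.0001,0.0017,0],1.5,0.01],[[-0.0001,0.0017,0],1.5,0.01]])

```text
time_s: 16.13
ee_pos: [0.516, 0.1996, 0.1435]
eef_rot: [-3.14, -0.0, 1.677]
force: [-8.7, -1.0, 5.1]
grip_width: 0.0176
grip_force: 16.0
```

```bash
python3 -c "
from h import *
st()"
```

```text
t 16.13 phi 3.079 (176.4 deg) r 0.0647 yaw 96.1 push 8.70 rad_out -0.43 fz 5.08 w 0.0176 q6 0.2
```

>>> jog_arm(rows=[[[0,0.0012,0],1,0.01]])

```text
time_s: 16.22
ee_pos: [0.5172, 0.1997, 0.1435]
eef_rot: [-3.14, -0.0, 1.659]
force: [-8.5, -1.3, 5.1]
grip_width: 0.0174
grip_force: 16.0
```

```bash
python3 -c "
from h import *
st()"
```

```text
t 16.22 phi 3.098 (177.5 deg) r 0.0647 yaw 95.1 push 8.59 rad_out -0.93 fz 5.12 w 0.0174 q6 0.21
```

The push is 8.6 N, about 3.6 N above free, so the squeeze is about 20 N. I'll release the preload, square the wrist to the arm, lower a little and grip lightly again for folding.

>>> jog_arm(rows=[[[0,0,0],0,0.034],[[0,0,0],0,0.034],[[0,0,0],0,0.034],[[0,0,0.0045],2,0.034],[[0,0,0],0,0.034],[[0,0,0],0,0.01],[[0,0,0],0,0.01],[[0,0,0],0,0.01],[[0,0,0],0,0.01]], squeeze=12)

```text
time_s: 16.97
ee_pos: [0.5175, 0.1995, 0.1385]
eef_rot: [-3.141, 0.0, 1.626]
force: [-4.7, -0.2, 3.1]
grip_width: 0.0176
grip_force: 12.0
```

>>> jog_arm(rows=[[[-0.0075,0,0.0007],0,0.01],[[-0.0072,0,0.002],0,0.01],[[0,0,0],0,0.01]])

```text
time_s: 17.22
ee_pos: [0.5183, 0.1844, 0.1357]
eef_rot: [-3.141, -0.0, 1.626]
force: [-5.5, -1.5, 1.9]
grip_width: 0.0177
grip_force: 12.0
```

>>> jog_arm(rows=[[[-0.0068,0,0.0032],0,0.01],[[-0.0061,0,0.0043],0,0.01],[[0,0,0],0,0.01]])

```text
time_s: 17.47
ee_pos: [0.5192, 0.171, 0.1281]
eef_rot: [-3.141, 0.001, 1.625]
force: [-5.2, -4.2, 3.5]
grip_width: 0.0177
grip_force: 12.0
```

```bash
python3 - <<'E'
from h import *
print(get_obs()["ee_pos"],get_obs()["force"])
c=camera("side");cv2.imwrite('pics/c6.png',cv2.resize(c['image'][150:240,265:385,::-1],(800,600),interpolation=2))
E
```

```text
[0.51915663 0.17103377 0.12808107] [-5.22371086 -4.15622936  3.52908013]
```

View pics/c6.png

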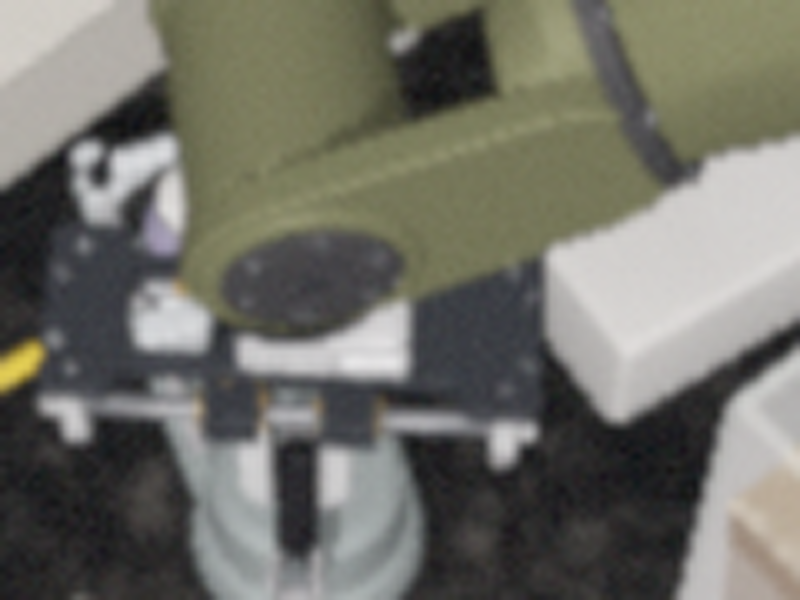

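The crop shows the handle leaning in between the fingers at (297,490), folding as it should. The sideways force is in the tightening direction and well below what would move the crank. Continuing the fold.

>>> jog_arm(rows=[[[-0.0053,0,0.0053],0,0.01],[[-0.0043,0,0.0061],0,0.01],[[0,0,0],0,0.01]])

```text
time_s: 17.77
ee_pos: [0.5197, 0.1611, 0.1164]
eef_rot: [-3.141, 0.001, 1.625]
force: [-4.5, -6.1, 4.2]
grip_width: 0.0178
grip_force: 12.0
```

>>> jog_arm(rows=[[[-0.0032,0,0.0068],0,0.01],[[-0.002,0,0.0072],0,0.01],[[0,0,0],0,0.01]])

```text
time_s: 18.02
ee_pos: [0.5198, 0.1559, 0.102]
eef_rot: [-3.14, 0.002, 1.625]
force: [-2.2, -7.8, 1.9]
grip_width: 0.0173
grip_force: 12.0
```

>>> jog_arm(rows=[[[-0.0007,0,0.006],0,0.01],[[0,0,0],0,0.01]])

```text
time_s: 18.18
ee_pos: [0.5199, 0.1553, 0.0961]
eef_rot: [-3.14, 0.002, 1.625]
force: [-3.1, -7.0, 2.1]
grip_width: 0.0175
grip_force: 12.0
```

>>> jog_arm(rows=[[[0,0,0],0,0.04],[[0,0,0],0,0.04],[[0,0,0],0,0.04],[[0,0,0],0,0.04],[[0,0,-0.02],0,0.04],[[0,0,-0.025],0,0.04],[[-0.004,0,0],0,0.0],[[0,0,0],0,0.0],[[0,0,0],0,0.0],[[0,0,0],0,0.0],[[0,0,0],0,0.0],[[0,0,0],0,0.0]])

```text
time_s: 19.18
ee_pos: [0.5201, 0.1526, 0.141]
eef_rot: [-3.141, 0.0, 1.626]
force: [0.6, 0.0, -0.1]
grip_width: 0.0034
grip_force: 0.0
```

```bash
python3 - <<'E'
from h import *
print(get_obs()["ee_pos"],get_obs()["force"])
for n in("side","top"):
    P,C=cloud(camera(n));m=(abs(P[:,0]-.519)<.006)&(P[:,1]>.13)&(P[:,1]<.21)&(P[:,2]>.085)&(P[:,2]<.125)
    print(n,P[m][np.argsort(P[m][:,1])][::4].round(3).tolist())
E
```

```text
[0.52010582 0.15257069 0.14096772] [ 0.61967477  0.01698573 -0.1214077 ]
side [[0.524, 0.158, 0.125], [0.523, 0.166, 0.123], [0.52, 0.172, 0.124], [0.52, 0.175, 0.124], [0.519, 0.177, 0.122], [0.519, 0.179, 0.119], [0.513, 0.181, 0.12], [0.513, 0.183, 0.092], [0.518, 0.184, 0.119], [0.513, 0.186, 0.093], [0.518, 0.188, 0.121], [0.515, 0.191, 0.115], [0.515, 0.192, 0.11], [0.517, 0.194, 0.109], [0.514, 0.197, 0.11], [0.517, 0.2, 0.108], [0.519, 0.201, 0.111], [0.516, 0.203, 0.109], [0.519, 0.204, 0.112], [0.519, 0.205, 0.095], [0.518, 0.207, 0.111], [0.513, 0.207, 0.093], [0.516, 0.209, 0.09], [0.524, 0.21, 0.097]]
top []
```

The handle is still about 10–15° up, so I'll press it down with the closed fingertips.

>>> jog_arm(rows=[[[0,0,0.008],0,0.0],[[0,0,0.006],0,0.0],[[0,0,0.004],0,0.0],[[0,0,0.003],0,0.0],[[0,0,0.002],0,0.0]])

```text
time_s: 19.7
ee_pos: [0.5202, 0.1524, 0.1181]
eef_rot: [-3.141, 0.0, 1.625]
force: [0.0, -2.2, 2.5]
grip_width: 0.0003
grip_force: 1.0
```

>>> jog_arm(rows=[[[0,0,0.0015],0,0.0],[[0,0,0],0,0.0]])

```text
time_s: 19.87
ee_pos: [0.5203, 0.1525, 0.1169]
eef_rot: [-3.141, 0.0, 1.625]
force: [-0.2, -0.6, 0.6]
grip_width: 0.0005
grip_force: 0.2
```

>>> jog_arm(rows=[[[0,0,0.0015],0,0.0],[[0,0,0],0,0.0]])

```text
time_s: 20.03
ee_pos: [0.5204, 0.1525, 0.1156]
eef_rot: [3.142, -0.0, 1.626]
force: [-0.1, -0.5, 0.9]
grip_width: 0.0009
grip_force: 0.7
```

>>> jog_arm(rows=[[[0,0,0.0015],0,0.0],[[0,0,0],0,0.0]])

```text
time_s: 20.2
ee_pos: [0.5207, 0.1525, 0.1146]
eef_rot: [3.14, -0.0, 1.625]
force: [-0.2, -2.0, 5.6]
grip_width: 0.0001
grip_force: 3.0
```

>>> jog_arm(rows=[[[0,0,0.001],0,0.0],[[0,0,0],0,0.0]])

```text
time_s: 20.37
ee_pos: [0.5212, 0.1525, 0.1142]
eef_rot: [3.139, -0.0, 1.625]
force: [-0.1, -3.2, 9.9]
grip_width: 0.0006
grip_force: 4.9
```

```bash
python3 - <<'E'
from h import *
print(get_obs()["ee_pos"],get_obs()["force"])
P,C=cloud(camera("side"));m=(abs(P[:,0]-.519)<.006)&(P[:,1]>.12)&(P[:,1]<.21)&(P[:,2]>.085)&(P[:,2]<.13)
print(P[m][np.argsort(P[m][:,1])][::3].round(3).tolist())
E
```

```text
[0.52116179 0.152511   0.11420954] [-0.11505419 -3.18493345  9.93445497]
[[0.522, 0.159, 0.121], [0.519, 0.161, 0.125], [0.519, 0.161, 0.114], [0.521, 0.163, 0.116], [0.513, 0.163, 0.125], [0.513, 0.163, 0.113], [0.516, 0.164, 0.114], [0.521, 0.167, 0.112], [0.518, 0.17, 0.113], [0.523, 0.173, 0.113], [0.517, 0.174, 0.116], [0.52, 0.176, 0.114], [0.522, 0.179, 0.118], [0.516, 0.182, 0.114], [0.519, 0.182, 0.115], [0.524, 0.185, 0.112], [0.518, 0.185, 0.115], [0.521, 0.188, 0.113], [0.518, 0.188, 0.115], [0.515, 0.189, 0.111], [0.515, 0.191, 0.108], [0.515, 0.193, 0.108], [0.525, 0.197, 0.113], [0.519, 0.199, 0.112], [0.514, 0.201, 0.111], [0.522, 0.201, 0.091], [0.516, 0.202, 0.108], [0.524, 0.204, 0.111], [0.519, 0.205, 0.093], [0.516, 0.205, 0.095], [0.524, 0.206, 0.107], [0.521, 0.206, 0.11], [0.516, 0.207, 0.113], [0.519, 0.208, 0.094], [0.513, 0.209, 0.091]]
```

The handle lies flat with its top at 0.114 m, and the force jumped at the stop. Retreating straight up.

>>> jog_arm(rows=[[[0,0,-0.01],0,0.0],[[0,0,-0.03],0,0.0],[[0,0,-0.04],0,0.0],[[0,0,-0.04],0,0.0],[[0,0,-0.04],0,0.0],[[0,0,-0.04],0,0.0],[[0,0,-0.03],0,0.0],[[0,0,0],0,0.0]])

```text
time_s: 21.08
ee_pos: [0.5211, 0.1529, 0.35]
eef_rot: [3.132, -0.002, 1.626]
force: [-0.5, 0.4, -0.5]
grip_width: 0.0005
grip_force: 0.0
```

```bash
python3 - <<'E'
from h import *
print(get_obs()["ee_pos"],get_obs()["force"])
c=camera("side");cv2.imwrite('pics/c7.png',cv2.resize(c['image'][90:240,240:440,::-1],(800,600),interpolation=2))
P,C=cloud(c);m=(abs(P[:,0]-.519)<.006)&(P[:,1]>.13)&(P[:,1]<.19)&(P[:,2]>.085)&(P[:,2]<.13)
print(P[m][np.argsort(P[m][:,1])][::5].round(3).tolist())
Z={'handle_pivot':.106,'jar':0,'bottle':0,'cylinder':0,'beaker':0,'clamp_jaw':0}
for l in Z:
    for r in spot_point(l,c)[:3]:
        a,b=r["at"][0]*640,r["at"][1]*400;print(l,round(r["p"],2),np.round(pt(c,a,b,Z[l]),3))
E
```

```text
[0.5210886  0.15293182 0.35002404] [-0.47049813  0.37949619 -0.48656633]
[[0.514, 0.133, 0.093], [0.518, 0.142, 0.112], [0.52, 0.147, 0.109], [0.514, 0.152, 0.113], [0.525, 0.156, 0.112], [0.519, 0.159, 0.114], [0.521, 0.16, 0.111], [0.518, 0.164, 0.112], [0.518, 0.167, 0.113], [0.52, 0.171, 0.115], [0.52, 0.175, 0.116], [0.519, 0.178, 0.118], [0.514, 0.18, 0.117], [0.516, 0.184, 0.112], [0.524, 0.185, 0.113], [0.524, 0.187, 0.092], [0.515, 0.189, 0.112]]
handle_pivot 0.55 [0.516 0.202 0.106]
jar 0.69 [0.635 0.453 0.   ]
jar 0.5 [ 0.578 -0.009  0.   ]
jar 0.49 [ 0.327 -0.204  0.   ]
beaker 0.44 [ 0.523 -0.14   0.   ]
clamp_jaw 0.57 [0.584 0.032 0.   ]
```

View pics/c7.png

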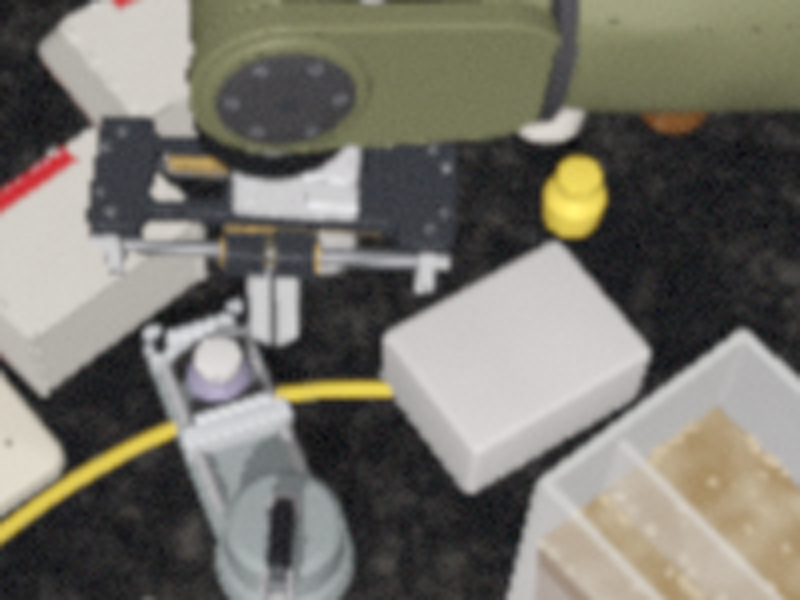

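The crop shows the handle folded flat over the turret at (282,530), the jaws closed on the jar at (217,370), and the gripper clear above. Handing in.

```bash
python3 -c "
from station import *
print(hand_in())"
```

```text
the job is handed in; nothing more can be done
None
```

The jar is clamped at an estimated 20 N: the push at the handle rose about 3.6 N above the free push, at a crank angle of about 3.1 rad. The handle is folded flat again, the gripper is well clear, I did not move the things standing round the clamp, and the job is handed in at about 21 s with no verdict shown.

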